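# Hold a sample slide flush on the tilted reader stage

### The arm

A 6-joint arm with a two-finger parallel gripper is mounted at the origin on the work surface. World frame = base frame: x ahead of the robot, y to its left, z up, the work surface at z = 0. Lengths are in m, angles in rad, forces in N, time in s.
With the tool pointing down it reaches from about 0.275 to 0.825 m from the base axis. Payload 4.9 kg.
Tool frame: the origin (TCP) lies midway between the tips of the shut fingers; the grasp point (between the pads) lies 19 mm behind it (bot.grip_depth is the distance from the TCP to the grasp point, in m); y points along the fingers, x is the direction in which the jaws open and shut, and the axes are right-handed (so a half turn about y gives the same grasp; the last joint's range is limited). The gripper opens to 85 mm and grips with 20 to 120 N. Pads are 22 mm wide; open, the fingers measure 114 mm over their backs; the gripper's body (76 mm by 85 mm) begins 54 mm behind the grasp point. The pads swing forward as they close: fully open they stand 13 mm farther back than shut.
Start: joints at [1.143, 0.326, -0.193, 1.052, 0, 1.437], TCP at [0.159, 0.526, 0.204] pointing down, gripper open.
Joint ranges: [-2.65, 2.65], [-0.97, 1.79], [-1.3, 1.35], [-1.93, 2.1], [-1.47, 1.37], [-3.14, 3.14]. Speed limits (rad/s): [2.57, 2.57, 3.14, 3.14, 3.14, 3.14].

### API

Orientations are given as a unit quaternion [w, x, y, z].
In Python, from cell import bot gives the robot as it stands. Calls block until the motion is done:
- bot.move_pose(position, orientation): joint-space move of the TCP to a pose.
- bot.move_linear(position, speed=0.15, rotation=None, until_force=None): straight line of the TCP; rotation=None keeps the orientation; speed is the mean speed in m/s. With until_force (N) it stops when the force on the tool has changed by that much, and returns True; else False.
- bot.goto_joints(angles): joint-space move.
- bot.set_gripper(opening, grasp_force=None): opening from 0.0 (shut) to 1.0 (fully open); grasp_force is the grip in N (None keeps the last); returns when the fingers have stopped.
- bot.wait(seconds).
- bot.solve_ik(position, orientation): joint angles nearest the present ones, or None.
- bot.camera(name): name is "side" or "top"; returns the picture (400x640x3 uint8, red, green, blue); there is no depth.
- bot.calibration(name): a dict with "mtx" (3x3 intrinsics, pixels), "extrinsics" (4x4, takes a point from world to camera coordinates). Camera axes: x right, y down, z forward; pixel columns grow to the right and rows downward; lengths in m; the calibration is good to about 2 mm. A picture is of the moment at which its call begins. calibration takes no time and is no camera call.
A pose or a line that the arm cannot do raises bot.PlanningError and nothing moves.
- bot.close_job(): hands the job in, once; it reports no verdict.
Trained networks look in the newest picture that a camera, given by its name, has taken for a name from the list of things; names that differ only in an ending like _2 or _b are one class to them, and where a whole thing is asked for, a point or a joint stands for the part that bears it (a point fixed in the world has none). Each returns a list of dicts, best first, with "confidence" (0 to 1); they miss things now and then, are a little off and sometimes report something else, mostly with a low value. They report only what shows in the picture. A call takes as long as a camera call.
- bot.search_frame(camera, thing): "bbox" ([left, top, width, height] in pixels, round what is visible of it).
Readings, each from a call of its own:
- bot.read_clock(): time.
- bot.read_joint_positions(): joint angles.
- bot.read_joint_vel(): joint speeds.
- bot.read_joint_efforts(): joint torques, N m.
- bot.read_position(): TCP position.
- bot.read_tool_rot(): TCP orientation.
- bot.read_ft_force(): force on the tool from outside, world axes, zero at the start.
- bot.read_moment(): the same for the moment, N m.
- bot.read_gripper_width(): opening from 0.0 (shut) to 1.0 (fully open).
Only numpy, scipy, OpenCV 4.12 (cv2) and the standard library are available. Lean on these libraries where they do the work, as an engineer would, in place of code of your own. Each camera call takes 0.05 s, during which the arm holds its last target.

### The job

Pick up the sample slide with the tall fin from the drying block by its fin, and tilt it to match the sloped face of the reader stage. Centre it squarely on the dark window, lying flush, and press gently until the sprung platen is clearly pushed in. Finish while still holding the fin and keeping the slide pressed there; do not let go, and leave everything else where it stands.

Things in the scene. Friction and masses are not known exactly. Their poses are not given: they have to be found in the camera images.
- slide: the sample slide: a flat holder plate, 50 mm (its x) x 80 mm (its y) x 5 mm, with white panes with dark sample dots and one upright fin in the middle of its top. The fin is 36 mm long along x, 12 mm thick along y and stands from 5 to 45 mm above the underside; pinch it across its thickness. Origin: centre of the flat underside, z up out of the fin. It is the same turned half round. About 40 to 85 g. Starts flat on the drying block, in either of two places
- fin (a point): the middle of the slide's fin, 30 mm above the underside, on the slide's z axis; axes as the slide's
- window (a point): centre of the upper face of the reader stage's platen, moving with it. z: the face's outward normal; y: level, along its 90 mm length; x: up the slope, along its 60 mm width; a dark 34 x 60 mm window marks its middle. The face slopes down towards the robot by 14 to 34 degrees, different each time, the tilt being locked. Its centre is 85 to 89 mm above the table
- platen (a joint): how far the sprung platen is pushed in along its normal, straight into the stage: 0 m free, 0.008 m at its stop. It needs about 3 N to start moving, plus about 0.9 N for each mm (about 10 N at the stop), and springs back when let go. It does not tilt
- stage: the reader stage: grey foot 150 x 150 x 12 mm with two aluminium cheeks 74 mm high (134 mm over their outsides, 150 mm over the black pivot caps, at the platen's ends) carrying the tilted platen; nothing else beside it. Fixed to the table. Origin: centre of underside, x towards the high side of the slope
- drying_block: fixed flat aluminium block 110 mm (x) x 250 mm (y) x 12 mm on which the slide and the blank lie, about 60 mm to either side of its middle along y. Origin: centre of underside
- blank: a slide holder like the slide's, same 50 x 80 x 5 mm plate, but with a low round knob (24 mm diameter, 18 mm tall) instead of a fin; leave it. Origin: centre of its underside
- tube_block: bystander: black foam tube block 85 x 130 x 45 mm with three capped tubes, 57 mm high in all. Origin: centre of underside
- tip_box: bystander: orange box of pipette tips 85 x 120 x 57 mm. Origin: centre of underside
- pipette: bystander: white pipette lying down, about 250 mm long along its x (126 mm behind the origin, 120 mm ahead), 34 mm wide, 24 mm high. Origin at table height
- buffer_bottle: bystander: clear bottle, 60 mm diameter, 130 mm tall. Origin: centre of underside
- reagent_jar: bystander: small amber jar, 48 mm diameter, 60 mm tall. Origin: centre of underside
- beaker: bystander: clear beaker, 70 mm rim diameter, 85 mm tall. Origin: centre of underside

How it is judged:
On the way:
1. the slide is held by its fin, lifted clear of the drying block (height (world z) of slide above 0.045 m and contact force between the fingers and slide above 1 N and contact force between slide and drying_block below 0.05 N and contact force between slide and platen below 0.05 N), for 0.2 s.
At the end, for the whole second after the job is handed in: Slide still pinched by its fin (27 mm), flush on the platen within 2.9 degrees and 2.5 mm, centred within 10 mm in x and y, long side within 7 degrees; it alone pushes the platen in over 2.5 mm, with over 3 N, gripper not touching the platen; at rest; blank and bystanders within 20 mm of start (angle between the z axis of slide and the z axis of window, either way round below 0.05 rad and angle between the y axis of slide and the y axis of window, either way round below 0.12 rad and x of slide in the frame of window between -0.01 and 0.01 m and y of slide in the frame of window between -0.01 and 0.01 m and z of slide in the frame of window between -0.0025 and 0.0025 m and value of joint platen above 0.0025 m and contact force between slide and platen above 3 N and contact force between the fingers and slide above 3 N and distance between the grasp point and fin below 0.027 m and contact force between each of the arm, the fingers and platen below 0.5 N and linear speed of slide below 0.02 m/s and distance of each of blank, tube_block, tip_box, pipette, buffer_bottle, reagent_jar, beaker from where it was at the start of the episode below 0.02 m); the arm keeps its last pose, push and grip.
It fails at once if the slide is pressed on the platen with more than 40 N (contact force between slide and platen above 40 N).
It fails at once if the blank or a bystander is moved by more than 40 mm (distance of any of blank, tube_block, tip_box, pipette, buffer_bottle, reagent_jar, beaker from where it was at the start of the episode above 0.04 m).
It also fails if it takes over 48 s, if anything falls off the work surface, if the arm or the gripper's body presses on something with over 40 N, if the wrist force passes 120 N, or if a joint passes its speed limit or range.

## Working session

There is one attempt and no reset: what is moved stays moved. The work goes in short steps, each a Python script; the robot and the scene stay as the last script left them, time stands still between calls to the robot, and variables do not carry over. Pictures are saved under pics/ and viewed, and the job is handed in when it is done.

```bash
mkdir -p pics; ls; python3 - <<'E'
from cell import bot
import cv2, numpy as np
np.set_printoptions(precision=4,suppress=True)
for n in("side","top"):
    im=bot.camera(n); cv2.imwrite(f"pics/{n}0.png",im[:,:,::-1])
    c=bot.calibration(n); print(n,c["mtx"],c["extrinsics"])
    for t in("slide","blank","window","stage","drying_block"):
        print(t,[(np.round(d["bbox"],1).tolist(),round(d["confidence"],2)) for d in bot.search_frame(n,t)[:3]])
print(bot.read_clock(),bot.read_tool_rot(),bot.read_position(),bot.grip_depth)
E
```

```text
pics
side [[437.577    0.     320.532 ]
 [  0.     437.577  196.2894]
 [  0.       0.       1.    ]] [[ 0.8918 -0.4523 -0.0097 -0.5351]
 [-0.2736 -0.5223 -0.8077  0.2233]
 [ 0.3602  0.723  -0.5895  1.0037]
 [ 0.      0.      0.      1.    ]]
slide [([320.1, 262.6, 30.8, 29.2], 0.83)]
blank [([311.3, 232.5, 20.1, 23.4], 0.75)]
window [([259.3, 145.3, 31.3, 26.3], 0.81), ([215.4, 134.7, 22.5, 29.2], 0.47)]
stage [([245.9, 145.5, 70.8, 56.1], 0.61), ([319.8, 264.1, 31.6, 28.3], 0.59), ([217.6, 220.0, 75.8, 22.8], 0.47)]
drying_block [([297.3, 225.7, 68.8, 83.0], 0.66), ([341.1, 324.9, 29.9, 42.1], 0.54)]
top [[451.4317   0.     318.3997]
 [  0.     451.4317 200.0564]
 [  0.       0.       1.    ]] [[ 0.0278 -0.9995  0.0153 -0.027 ]
 [-0.9894 -0.0297 -0.1422  0.586 ]
 [ 0.1426 -0.0111 -0.9897  1.1758]
 [ 0.      0.      0.      1.    ]]
slide [([383.8, 215.9, 29.1, 20.9], 0.75), ([200.7, 172.9, 64.8, 63.4], 0.21)]
blank [([337.9, 208.8, 34.6, 22.3], 0.68)]
window [([211.4, 192.0, 34.9, 26.4], 0.69), ([224.6, 117.3, 25.0, 31.2], 0.6)]
stage [([199.4, 172.4, 64.8, 65.5], 0.77)]
drying_block [([327.4, 192.2, 99.0, 59.0], 0.62)]
0.6 [ 0.5678 -0.5678 -0.4214  0.4214] [0.1593 0.5264 0.204 ] 0.0187
```

```bash
python3 - <<'E'
import cv2
for n,b in(("side",(190,110,200,230)),("top",(180,100,260,160))):
    im=cv2.imread(f"pics/{n}0.png"); x,y,w,h=b
    c=cv2.resize(im[y:y+h,x:x+w],None,fx=2.5 if n=="side" else 3,fy=2.5 if n=="side" else 3,interpolation=cv2.INTER_CUBIC); cv2.imwrite(f"pics/{n}0c.png",c)
E
```

```text
(no output)
```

View pics/side0.png

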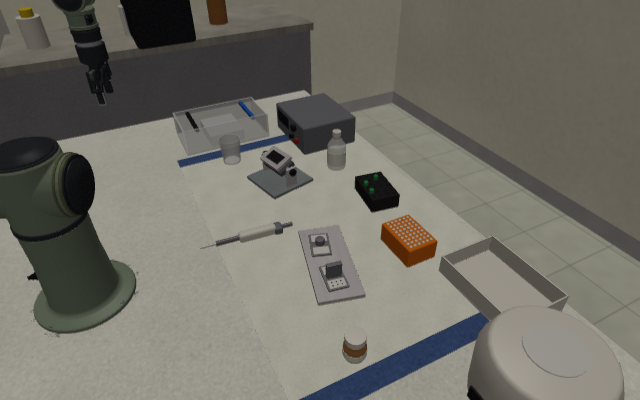

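View pics/top0.png

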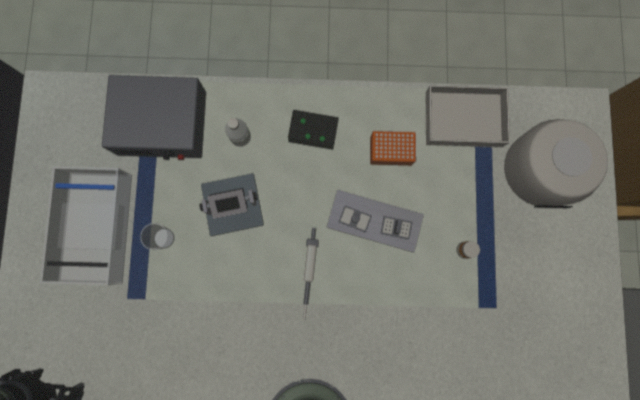

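```bash
sleep 1
```

```text
(no output)
```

View pics/side0c.png

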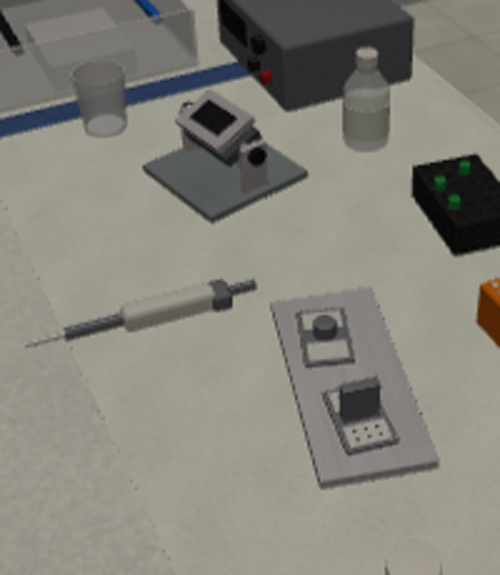

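View pics/top0c.png

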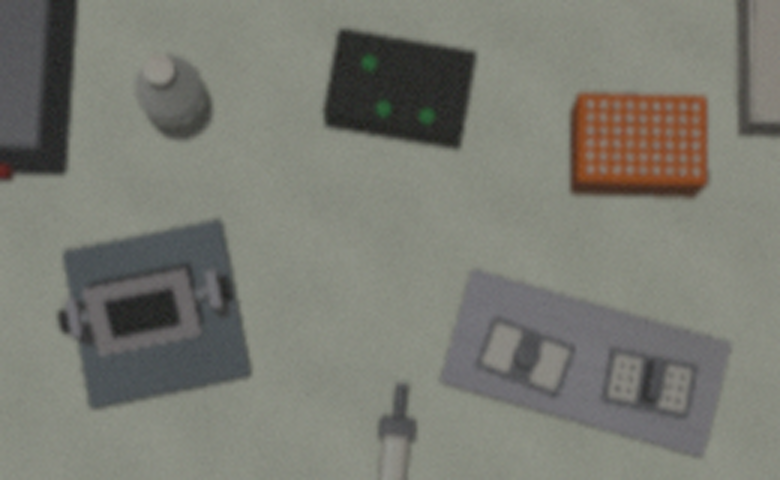

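The side view shows the slide with its fin at about (335,275), the blank at (320,242) and the stage's window at about (276,158). In the top view they're at (398,227), (355,217) and (229,204). I'll average several frames so I can fit the geometry at sub-pixel level.

```bash
python3 - <<'E'
from cell import bot
import cv2, numpy as np
for n in("side","top"):
    im=np.mean([bot.camera(n).astype(float) for _ in range(10)],0)
    np.save(f"{n}.npy",im); im=im[:,:,::-1]
    for t,(x,y,w,h) in ({"stage":(240,138,80,60),"slide":(292,222,80,84)} if n=="side" else {"stage":(195,168,72,72),"slide":(322,186,106,70)}).items():
        s=min(780//w,580//h)
        c=cv2.resize(im[y:y+h,x:x+w],None,fx=s,fy=s,interpolation=cv2.INTER_CUBIC).clip(0,255).astype(np.uint8)
        c=cv2.convertScaleAbs(c,alpha=1.4)
        for k in range(0,w,10): cv2.putText(c,str(x+k),(int((k+.5)*s),10),0,.35,(0,255,255)); cv2.line(c,(int((k+.5)*s),12),(int((k+.5)*s),18),(0,255,255))
        for k in range(0,h,10): cv2.putText(c,str(y+k),(0,int((k+.5)*s)),0,.35,(0,255,255))
        cv2.imwrite(f"pics/{n}_{t}.png",c); print(n,t,s)
E
```

```text
side stage 9
side slide 6
top stage 8
top slide 7
```

View pics/side_stage.png

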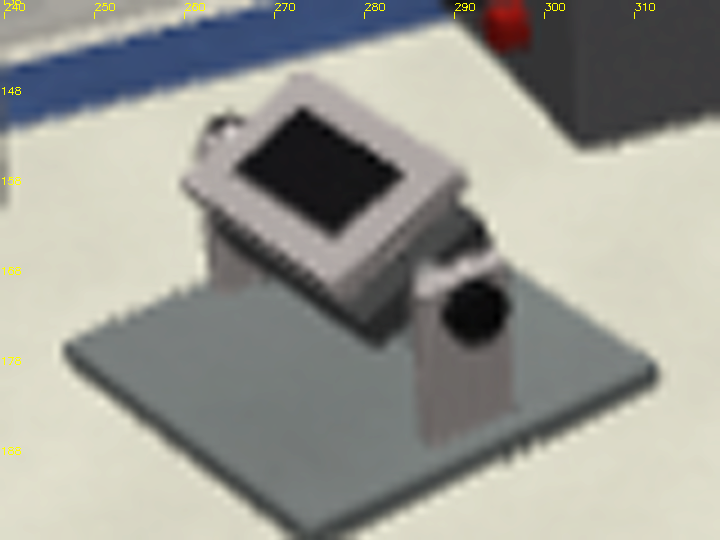

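View pics/top_stage.png

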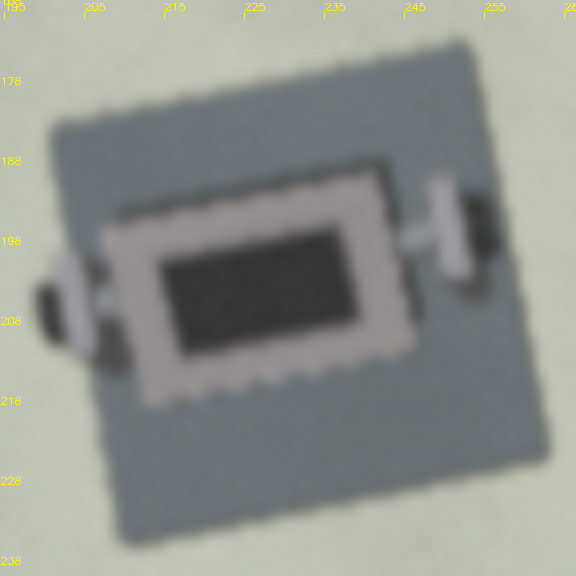

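View pics/side_slide.png

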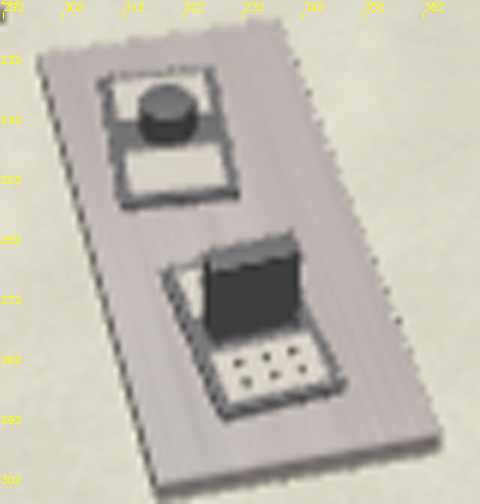

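View pics/top_slide.png

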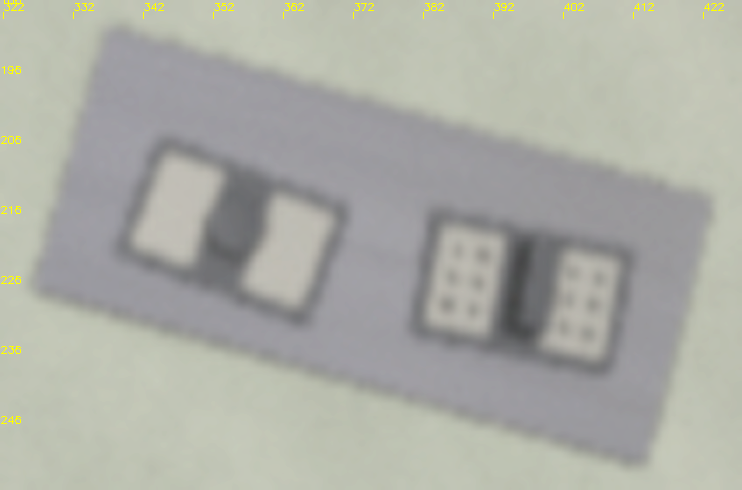

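```bash
cat > fit.py <<'E'
import numpy as np, cv2, sys
from scipy.optimize import least_squares
from scipy.spatial.transform import Rotation as R
from cell import bot
np.set_printoptions(precision=4,suppress=True)
C={n:bot.calibration(n) for n in("side","top")}
def proj(n,P,off):
    c=C[n]; E=np.array(c["extrinsics"]); p=P@E[:3,:3].T+E[:3,3]; q=p@np.array(c["mtx"]).T
    return q[:,:2]/q[:,2:]+off
cr={"side_stage":(9,240,138),"top_stage":(8,195,168),"side_slide":(6,292,222),"top_slide":(7,322,186)}
def px(k,L): s,x,y=cr[k]; return np.array(L)/s-.5+[x,y]
def rect(hx,hy): return np.array([[hx,hy,0],[hx,-hy,0],[-hx,-hy,0],[-hx,hy,0]],float)
# order: far-left(+x+y), far-right(+x,-y), near-right, near-left
obs=[]
def add(cam,k,obj,pts): obs.append((cam,obj,px(f"{cam}_{k}",[p for p in pts if p]),[i for i,p in enumerate(pts) if p]))
add("side","stage","win",[(302,107),(405,174),(336,240),(237,167)])
add("side","stage","pla",[(303,72),(467,180),(337,290),(184,183)])
add("side","stage","foot",[None,(657,366),(310,525),(66,348)])
add("top","stage","win",[(160,263),(337,228),(358,322),(185,358)])
add("top","stage","pla",[(103,227),(380,168),(415,350),(148,403)])
add("top","stage","foot",[(52,125),(467,42),(550,460),(124,543)])
add("side","slide","block",[(282,18),(440,435),(157,488),(37,55)])
add("top","slide","block",[(110,25),(712,195),(645,465),(33,290)])
add("side","slide","slide",[None,(345,384),(224,418),(163,268)])
add("top","slide","slide",[(433,210),(632,250),(607,374),(413,333)])
shape={"win":rect(.017,.03),"pla":rect(.03,.045),"foot":rect(.075,.075),"block":rect(.055,.125),"slide":rect(.025,.04)}
def model(p):
    rz=lambda a:R.from_euler("z",a).as_matrix()
    sx,sy,sa,bx,by,ba,lx,ly,la,wx,wy,wz,wa,t=p[:14]
    W=rz(wa)@R.from_euler("y",-t).as_matrix(); w=np.array([wx,wy,wz])
    T={"foot":(rz(sa),[sx,sy,.012]),"block":(rz(ba),[bx,by,.012]),"slide":(rz(la),[lx,ly,.017]),"win":(W,w),"pla":(W,w)}
    return T
def res(p,detail=False):
    T=model(p); off={"side":p[14:16],"top":p[16:18]}; r=[]
    for cam,o,q,ids in obs:
        Rm,t=T[o]; d=proj(cam,shape[o][ids]@Rm.T+t,off[cam])-q
        if detail: print(cam,o,d.round(2).tolist())
        r.append((d/.4).ravel())
    r.append(p[14:18]/1.0); r.append([(p[11]-.087)/.0015,(p[12]-p[2])/.01])
    return np.concatenate(r)
if __name__=="__main__":
    p0=np.array([.55,.2,.1,.55,-.15,-.25,.55,-.18,-.1,.55,.2,.087,.1,.4,0,0,0,0])
    s=least_squares(res,p0,loss="soft_l1"); p=s.x
    cov=np.linalg.inv(s.jac.T@s.jac); res(p,True)
    for n,v,e in zip("sx sy sa bx by ba lx ly la wx wy wz wa t osx osy otx oty".split(),p,np.sqrt(np.diag(cov))): print(n,round(v,4),"+-",round(e,4))
    print("tilt deg",np.degrees(p[13])); np.save("p.npy",p)
E
python3 fit.py
```

```text
side win [[0.38, 0.22], [0.6, 0.39], [0.02, 0.54], [-0.48, 0.78]]
side pla [[0.51, -0.45], [-0.14, -1.16], [-0.31, -0.06], [-0.47, -0.14]]
side foot [[0.8, -0.04], [-0.13, 0.96], [-0.7, -0.6]]
top win [[-0.37, -0.56], [0.53, -0.82], [0.9, -0.13], [-0.32, -0.01]]
top pla [[-0.26, 0.3], [-0.24, 0.72], [0.58, -0.08], [-0.2, 0.22]]
top foot [[-0.75, -0.16], [0.75, -0.46], [0.47, -0.05], [-0.49, 0.7]]
side block [[-0.41, -0.08], [0.85, 0.06], [0.01, -0.16], [0.15, -0.22]]
top block [[-0.44, -0.17], [0.6, 0.44], [0.36, 0.36], [-0.29, -0.03]]
side slide [[0.6, 0.21], [-0.21, -0.45], [-0.23, 0.14]]
top slide [[-0.08, -0.22], [0.1, -0.03], [0.51, 0.13], [-0.54, 0.04]]
sx 0.5726 +- 0.0019
sy 0.2282 +- 0.0022
sa 0.2331 +- 0.0063
bx 0.5386 +- 0.0017
by -0.1674 +- 0.0016
ba -0.2523 +- 0.0037
lx 0.5211 +- 0.0017
ly -0.2242 +- 0.0016
la -0.1756 +- 0.0103
wx 0.5627 +- 0.0018
wy 0.2263 +- 0.0017
wz 0.0877 +- 0.0011
wa 0.2323 +- 0.0077
t 0.405 +- 0.0327
osx -0.1284 +- 0.6316
osy 0.455 +- 0.4621
otx 0.1779 +- 0.616
oty -0.224 +- 0.6429
tilt deg 23.206215445380224
```

```bash
cat > photo.py <<'E'
from fit import *
p=np.load("p.npy"); I={n:np.load(n+".npy").mean(2) for n in C}
U=8
def mask(cam,q,box):
    x,y,w,h=box; m=np.zeros((h*U,w*U),np.uint8)
    qq=((q-[x,y]+.5)*U-.5)*16
    cv2.fillPoly(m,[np.round(qq).astype(np.int32)],255,lineType=cv2.LINE_AA,shift=4)
    return m.astype(np.float32)/255
boxes={"side":(250,138,60,44),"top":(200,180,60,50)}
def quad(v,off,cam,o):
    W=R.from_euler("z",v[3]).as_matrix()@R.from_euler("y",-v[4]).as_matrix()
    return proj(cam,shape[o]@W.T+v[:3],off)
v0=np.r_[p[9:14]]
off0={"side":p[14:16],"top":p[16:18]}
sel={}
for c in C:
    q=quad(v0,off0[c],c,"pla"); ce=q.mean(0); m=mask(c,ce+(q-ce)*.82,boxes[c])
    sel[c]=cv2.resize(m,boxes[c][2:],interpolation=cv2.INTER_AREA)>.99
def f(z,rep=False):
    r=[]
    for i,c in enumerate(("side","top")):
        off=z[5+2*i:7+2*i]; x,y,w,h=boxes[c]
        m=cv2.GaussianBlur(mask(c,quad(z[:5],off,c,"win"),boxes[c]),(0,0),abs(z[9+i])*U)
        m=cv2.resize(m,(w,h),interpolation=cv2.INTER_AREA)[sel[c]]
        d=I[c][y:y+h,x:x+w][sel[c]]
        A=np.c_[np.ones_like(m),m]; k=np.linalg.lstsq(A,d,rcond=None)[0]
        e=(A@k-d)/abs(k[1])
        if rep: print(c,k,"rms",e.std(),len(d))
        r.append(e/.04)
    # priors
    r.append((z[5:9]-np.r_[p[14:18]])/.5); r.append([(z[2]-.087)/.0012,(z[3]-p[2])/.01])
    return np.concatenate(r)
for t0 in(.3,.4,.5):
    z0=np.r_[v0,p[14:18],.6,.8]; z0[4]=t0
    s=least_squares(f,z0,x_scale=np.r_[.001,.001,.001,.01,.01,.3,.3,.3,.3,.1,.1],diff_step=None,method="trf",jac=lambda z:np.array([(f(z+d)-f(z-d))/(2*d.max()) for d in np.diag([3e-4]*3+[4e-3]*2+[.1]*4+[.05]*2)]).T)
    cov=np.linalg.inv(s.jac.T@s.jac)
    print(t0,s.cost,s.x,"tilt",np.degrees(s.x[4]),"+-",np.degrees(np.sqrt(cov[4,4])))
f(s.x,True); np.save("w.npy",s.x[:5])
for c,i in(("side",0),("top",1)):
    q0=[quad(s.x[:5],s.x[5+2*i:7+2*i],c,o) for o in("win","pla")]
    x,y,w,h=boxes[c]; im=np.load(c+".npy")[y:y+h,x:x+w,::-1]
    b=cv2.resize(im,None,fx=10,fy=10,interpolation=cv2.INTER_CUBIC).clip(0,255).astype(np.uint8)
    for q in q0: cv2.polylines(b,[np.round((q-[x,y]+.5)*10).astype(np.int32)],True,(0,255,0),1)
    cv2.imwrite(f"pics/{c}_ov.png",b)
E
python3 photo.py
```

```text
0.3 474.4783480316181 [ 0.563   0.2262  0.0861  0.2307  0.4143 -0.5867 -0.5114 -0.1394 -0.0309
  0.5236  0.9998] tilt 23.73596682553997 +- 0.2917235058239759
0.4 544.8104566698948 [ 0.5604  0.2267  0.0843  0.2321  0.4322  0.235  -1.1534 -0.0359 -1.0787
  0.5605  1.0194] tilt 24.760992678536514 +- 0.24531862716688319
0.5 812.5990407801157 [ 0.5609  0.2299  0.086   0.2357  0.5341  0.5099 -0.0563  1.3495 -0.7742
  0.7775  0.9418] tilt 30.599707800956665 +- 0.12160480104193887
side [ 136.6363 -119.7299] rms 0.09499144009655336 232
top [105.0183 -66.3958] rms 0.03157713423230078 492
```

```bash
sed -i '/^for t0/,$d' photo.py; cat >> photo.py <<'E'
H=[3e-4]*3+[4e-3]*2+[.1]*4+[.05]*2
best=None
for t0 in np.radians(np.arange(17,32,1.5)):
    z=np.r_[v0,p[14:18],.55,1.0]; z[4]=t0
    fix=lambda y:np.r_[y[:4],t0,y[4:]]
    g=lambda y:f(fix(y)); Hs=np.diag(np.delete(H,4))
    y=np.delete(z,4)
    for sc in(3,1,.4):
        J=lambda y:np.array([(g(y+d*sc)-g(y-d*sc))/(2*sc*d.max()) for d in Hs]).T
        s=least_squares(g,y,jac=J,x_scale=np.delete(H,4),loss="soft_l1"); y=s.x
    print(round(np.degrees(t0),1),round(s.cost,1),y)
    if best is None or s.cost<best[0]: best=(s.cost,fix(y))
s_x=best[1]; f(s_x,True); np.save("w.npy",s_x[:5])
for c,i in(("side",0),("top",1)):
    q0=[quad(s_x[:5],s_x[5+2*i:7+2*i],c,o) for o in("win","pla")]
    x,y,w,h=boxes[c]; im=np.load(c+".npy")[y:y+h,x:x+w,::-1]
    b=cv2.resize(im,None,fx=10,fy=10,interpolation=cv2.INTER_CUBIC).clip(0,255).astype(np.uint8)
    for q in q0: cv2.polylines(b,[np.round((q-[x,y]+.5)*10).astype(np.int32)],True,(0,255,0),1)
    cv2.imwrite(f"pics/{c}_ov.png",b)
E
python3 photo.py
```

```text
17.0 315.5 [ 0.5619  0.2269  0.0883  0.2388 -0.219   0.1228  0.2902 -0.3266  0.4708
  1.1707]
18.5 291.0 [ 0.5622  0.2272  0.0871  0.2404 -0.2459 -0.101   0.3445 -0.2454  0.4768
  1.1636]
20.0 262.3 [ 0.563   0.2277  0.0864  0.237  -0.3978 -0.1748  0.4699  0.0413  0.5043
  1.1136]
21.5 264.3 [ 0.5643  0.2299  0.0853  0.227  -0.5434 -0.0422  1.1747  0.5258  0.4985
  1.0709]
23.0 298.9 [ 0.5618  0.2273  0.0904  0.2338  0.0358  0.7364  0.6139 -0.2073  0.5418
  1.0911]
24.5 264.8 [ 0.5636  0.2278  0.0856  0.2378 -0.5496 -0.3552  0.4151  0.2318  0.6112
  1.0295]
26.0 294.1 [ 0.5625  0.2278  0.0879  0.2328 -0.1252  0.2045  0.5921 -0.0596  0.6481
  1.0278]
27.5 313.8 [ 0.5628  0.2293  0.0875  0.2376 -0.0453  0.345   1.1428  0.0373  0.7098
  0.9877]
29.0 330.9 [ 0.5703  0.2264  0.0833  0.2339 -2.8262 -0.6486 -0.41    2.752   0.7863
  0.9546]
30.5 339.7 [ 0.5647  0.2306  0.0831  0.2328 -0.6135 -0.5745  1.2814  0.5516  0.7685
  0.9152]
side [ 127.2037 -109.9756] rms 0.05516442044949215 232
top [109.2867 -70.4406] rms 0.03774597785804706 492
```

The fit is self-consistent: the window is 9 mm downslope of the foot centre, as a pivot below the face would give. Tilt is about 23° but only to about ±2°. I'll measure it by lightly touching the platen at two points along its slope, below the 3 N that would move it.

```bash
cat > h.py <<'E'
import numpy as np
from scipy.spatial.transform import Rotation as R
from cell import bot
np.set_printoptions(precision=4,suppress=True)
p=np.load("p.npy")
def quat(jaw,app):
    jaw=np.array(jaw)/np.linalg.norm(jaw); app=np.array(app)/np.linalg.norm(app)
    q=R.from_matrix(np.c_[jaw,app,np.cross(jaw,app)]).as_quat(); return np.r_[q[3],q[:3]]
def best(pos,jaw,app):
    c=[]
    for s in(1,-1):
        q=quat(s*np.array(jaw),app); j=bot.solve_ik(pos,q)
        if j is not None: c.append((abs(j[5]),s,q,j))
    c.sort(key=lambda a:a[0]); return c[0][2],c[0][3],c[0][1]
E
cat > s1.py <<'E'
from h import *
import time
wx,wy,wz,wa=p[9:13]; ux=np.array([np.cos(wa),np.sin(wa),0]); uy=np.array([-np.sin(wa),np.cos(wa),0]); c=np.array([wx,wy,0])
bot.set_gripper(0.0)
P=lambda xs,z:c+ux*xs+[0,0,z]
q,j,s=best(P(.008,.13),uy,[0,0,-1]); print(s,j)
bot.move_pose(P(.008,.13),q); print(bot.read_clock(),bot.read_position(),bot.read_ft_force())
out=[]
for xs,z0 in((.008,.11),(-.032,.093)):
    bot.move_linear(P(xs,.125),speed=.1)
    bot.move_linear(P(xs,z0),speed=.08)
    hit=bot.move_linear(P(xs,z0-.035),speed=.015,until_force=1.5)
    a=bot.read_position(); print(xs,hit,a,bot.read_ft_force(),bot.read_clock()); out.append(a)
    bot.move_linear(P(xs,.125),speed=.1)
d=np.array(out[0])-out[1]; print("tilt",np.degrees(np.arctan2(d[2],d@ux)))
E
python3 s1.py
```

```text
1 [ 0.2603  0.4986 -0.1235  0.9487  0.      0.028 ]
4.225 [0.5702 0.2289 0.1302] [-0.9796  0.5387  0.8045]
0.008 False [0.5706 0.2281 0.0751] [-0.5337  0.551   0.3272] 7.2917
-0.032 False [0.5316 0.2189 0.0581] [ 0.3194 -0.4016  0.6162] 11.525
tilt 23.0475558207691
```

No contact where I expected it, so I'll look.

```bash
python3 - <<'E'
from h import *
import cv2
print(bot.read_gripper_width(),bot.read_position(),bot.read_tool_rot(),bot.read_ft_force(),bot.read_clock())
for n,(x,y,w,h) in {"side":(190,60,190,150),"top":(160,100,190,150)}.items():
    im=bot.camera(n)[y:y+h,x:x+w,::-1]
    cv2.imwrite(f"pics/{n}1.png",cv2.resize(im,None,fx=4,fy=4,interpolation=cv2.INTER_CUBIC))
E
```

```text
0.000964518068211845 [0.5312 0.2188 0.1245] [ 0.4388 -0.4385 -0.5544  0.5548] [-0.0758  0.9219 -1.3063] 12.3417
```

View pics/side1.png

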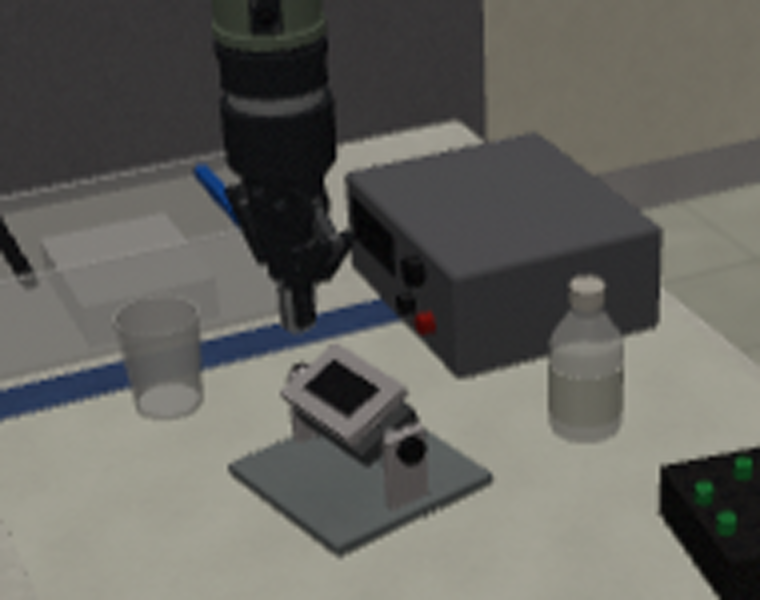

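View pics/top1.png

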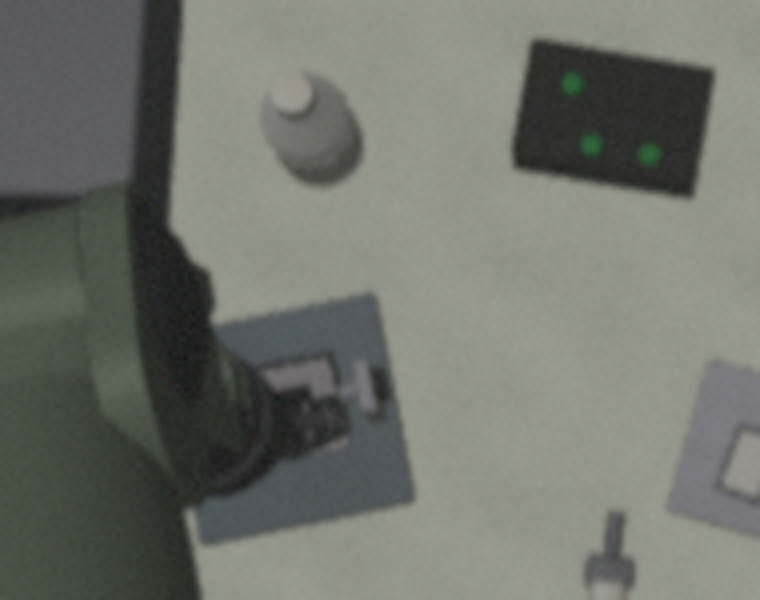

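```bash
python3 - <<'E'
from fit import *
for P in([.5312,.2188,.1245],[.5627,.2263,.0877],[.5316,.2189,.0581]):
    print([proj(c,np.array([P]),0)[0] for c in C])
print(bot.read_clock())
for i in range(6): print(bot.read_ft_force())
print(bot.read_clock())
E
```

```text
[array([265.3007, 149.4874]), array([226.578 , 214.5967])]
[array([275.2296, 156.5577]), array([227.0122, 203.9684])]
[array([267.2657, 168.6196]), array([231.2287, 217.2208])]
12.4417
[ 0.3636  0.2015 -0.8776]
[ 0.3636  0.2015 -0.8776]
[ 0.3636  0.2015 -0.8776]
[ 0.3636  0.2015 -0.8776]
[ 0.3636  0.2015 -0.8776]
[ 0.3636  0.2015 -0.8776]
12.4417
```

```bash
python3 - <<'E'
from fit import *
for P in([.1593,.5264,.204],[.1593,.5264,.217],[.1593,.5264,.236]):
    print([proj(c,np.array([P]),0)[0] for c in C])
im=np.load("side.npy")[60:120,60:140,::-1]
cv2.imwrite("pics/g0.png",cv2.resize(im,None,fx=8,fy=8,interpolation=cv2.INTER_CUBIC).clip(0,255))
im=np.load("top.npy")[340:400,0:100,::-1]
cv2.imwrite("pics/g0t.png",cv2.resize(im,None,fx=7,fy=7,interpolation=cv2.INTER_CUBIC).clip(0,255))
im=cv2.imread("pics/side1.png")[150:400,180:480]
cv2.imwrite("pics/g1.png",cv2.resize(im,None,fx=2.5,fy=2.5))
E
```

```text
[array([110.8818, 110.196 ]), array([ 69.8155, 374.9242])]
[array([109.6167, 106.1965]), array([ 66.6364, 376.3714])]
[array([107.7411, 100.2663]), array([ 61.8365, 378.5563])][ WARN:0@0.505] global loadsave.cpp:1063 imwrite_ Unsupported depth image for selected encoder is fallbacked to CV_8U.
```

View pics/g0.png

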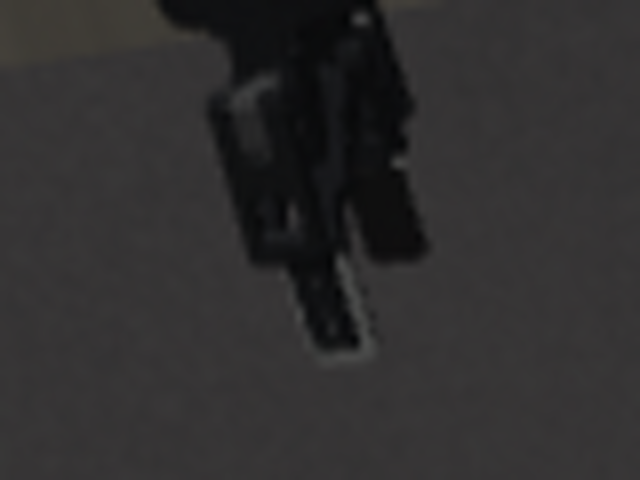

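View pics/g1.png

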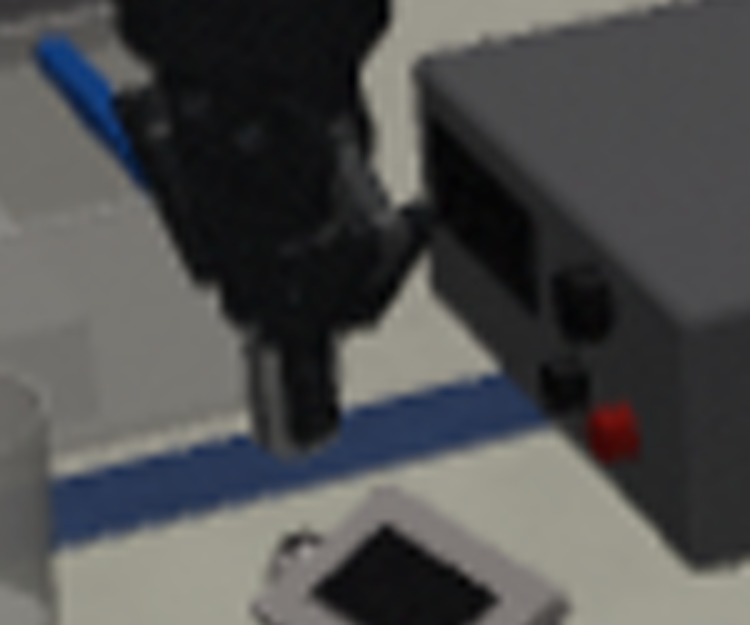

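```bash
python3 - <<'E'
from h import *
from fit import proj
import cv2
print(bot.read_clock(),bot.read_joint_positions())
q=bot.read_tool_rot(); T=R.from_quat(np.r_[q[1:],q[0]]).as_matrix(); t=np.array(bot.read_position())
print(T,t)
for n,(x,y,w,h) in {"side":(220,60,100,100),"top":(180,160,90,90)}.items():
    im=bot.camera(n)[y:y+h,x:x+w,::-1]; im=cv2.convertScaleAbs(im,alpha=2)
    b=cv2.resize(im,None,fx=6,fy=6,interpolation=cv2.INTER_CUBIC)
    for k,col in((0,(0,255,0)),(.019,(0,255,255)),(.073,(0,0,255))):
        u=proj(n,(t-T[:,1]*k)[None],0)[0]; cv2.circle(b,tuple(int((u[i]-(x,y)[i]+.5)*6) for i in(0,1)),4,col,2)
    cv2.imwrite(f"pics/{n}2.png",b)
E
```

```text
12.4417 [ 0.2622  0.435  -0.2444  0.893  -0.      0.0299]
[[-0.2303 -0.0016 -0.9731]
 [ 0.9731 -0.0005 -0.2303]
 [-0.0001 -1.      0.0016]] [0.5309 0.2187 0.1241]
```

View pics/side2.png

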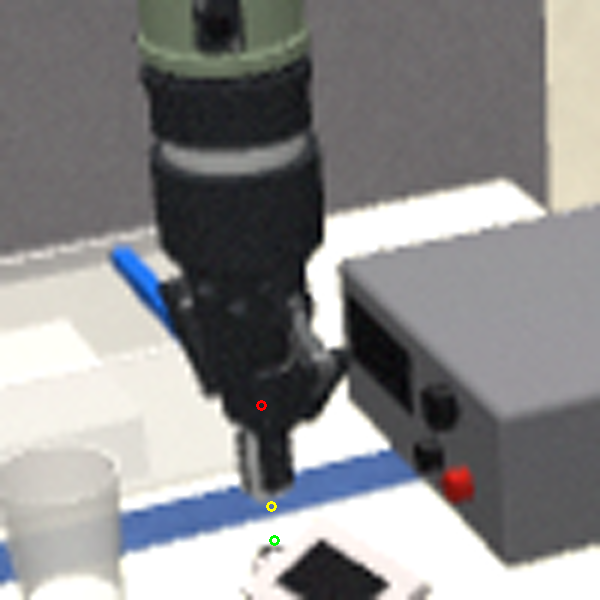

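View pics/top2.png

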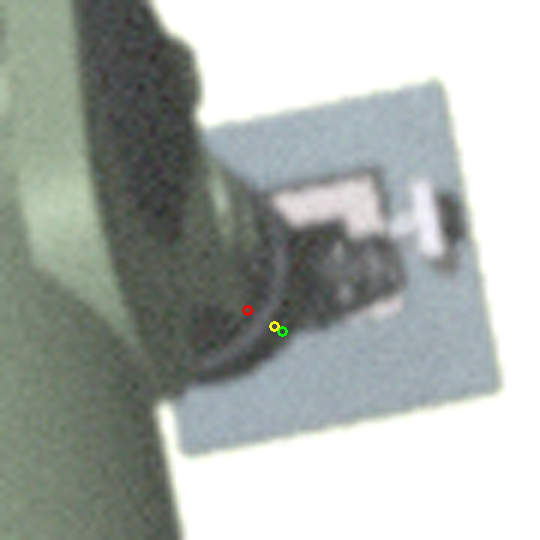

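The two views agree on where the gripper is sideways. In the side view, though, the closed fingertips sit at v≈142, where the reported TCP should be at v≈149. That puts the physical tips about 20 mm behind the reported TCP, which would explain the missed contact. Probing slightly deeper will settle both the offset and the tilt.

```bash
cat > s2.py <<'E'
from h import *
wx,wy,wz,wa=p[9:13]; ux=np.array([np.cos(wa),np.sin(wa),0]); c=np.array([wx,wy,0])
P=lambda xs,z:c+ux*xs+[0,0,z]
out=[]
for xs,z0,zt in((-.032,.065,.030),(.008,.082,.050)):
    bot.move_linear(P(xs,z0),speed=.12)
    hit=bot.move_linear(P(xs,zt),speed=.02,until_force=2.5)
    a=bot.read_position(); print(xs,hit,a,bot.read_ft_force(),bot.read_clock()); out.append(a)
    if not hit: break
    bot.move_linear(P(xs,.105),speed=.15)
if len(out)==2:
    d=np.array(out[1])-out[0]; print("tilt",np.degrees(np.arctan2(d[2],d@ux)))
E
python3 s2.py
```

```text
-0.032 True [0.5319 0.219  0.049 ] [-0.0444  0.3354  4.1434] 14.1167
0.008 True [0.5707 0.2281 0.0661] [-0.2206  0.0194  4.6371] 16.0583
tilt 23.28902455789133
```

Both touches hit: tilt is about 23.3–23.9°, which agrees with the image fit of 23.2°. The touch height confirms the tips sit about 24 mm behind the reported TCP, so I'll compensate by going 24 mm deeper along the tool. Next is picking up the slide.

```bash
cat > s3.py <<'E'
from h import *
import cv2
lx,ly,la=p[6:9]; uy=np.array([-np.sin(la),np.cos(la),0])
q,j,s=best([lx,ly,.06],uy,[0,0,-1]); print(s,j)
bot.set_gripper(.6,grasp_force=40)
bot.move_pose([lx,ly,.07],q); print(bot.read_clock())
for n in("side","top"):
    x,y,w,h=(280,190,110,110) if n=="side" else (330,160,110,110)
    cv2.imwrite(f"pics/{n}3.png",cv2.resize(bot.camera(n)[y:y+h,x:x+w,::-1],None,fx=5,fy=5,interpolation=cv2.INTER_CUBIC))
print(bot.read_position(),bot.read_clock())
E
python3 s3.py
```

```text
1 [-0.5364  0.4915 -0.3397  0.7397  0.     -0.3608]
18.6833
[ 0.5216 -0.2232  0.0701] 18.7833
```

View pics/side3.png

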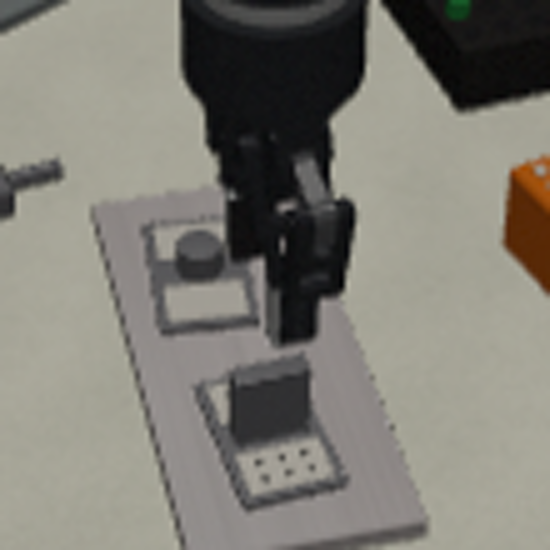

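View pics/top3.png

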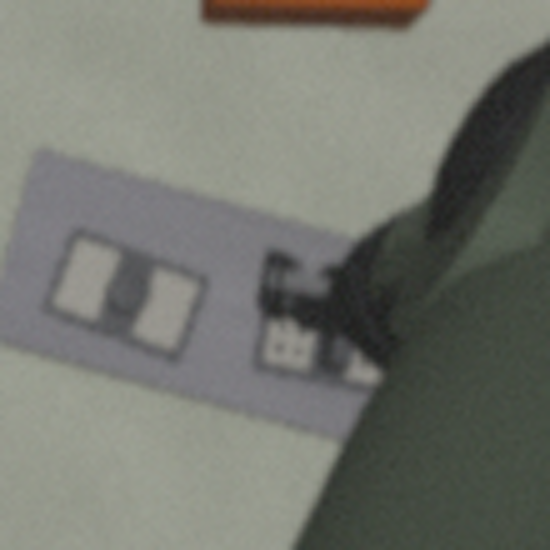

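```bash
python3 - <<'E'
from fit import *
t=np.array([.5216,-.2232,.0701]); la=-.1756; uy=np.array([-np.sin(la),np.cos(la),0]); o={"side":0,"top":0}
f=lambda c,P,x,y:((proj(c,np.array([P]),0)[0]-[x,y]+.5)*5).round(0)
for s in(-1,1):
  for dz in(0,.01,.024,.035,.045): print(s,dz,f("side",t+s*.0255*uy+[0,0,dz],280,190),f("top",t+s*.0255*uy+[0,0,dz],330,160))
print("fin top",f("side",[.5211,-.2242,.057],280,190),f("top",[.5211,-.2242,.057],330,160))
E
```

```text
-1 0 [290. 384.] [396. 340.]
-1 0.01 [291. 367.] [400. 338.]
-1 0.024 [291. 344.] [406. 336.]
-1 0.035 [291. 326.] [411. 334.]
-1 0.045 [292. 309.] [415. 332.]
1 0 [255. 308.] [301. 320.]
1 0.01 [255. 292.] [304. 318.]
1 0.024 [255. 269.] [309. 316.]
1 0.035 [255. 251.] [312. 314.]
1 0.045 [255. 234.] [316. 312.]
fin top [272. 367.] [345. 333.]
```

The near fingertip is at crop (292,344), matching the 24 mm offset model and lined up with the fin. Descending with a force guard.

```bash
cat > s4.py <<'E'
from h import *
import cv2
lx,ly,la=p[6:9]
hit=bot.move_linear([lx,ly,.004],speed=.08,until_force=6); print(hit,bot.read_position(),bot.read_ft_force(),bot.read_clock())
for n in("side","top"):
    x,y,w,h=(280,190,110,110) if n=="side" else (330,160,110,110)
    cv2.imwrite(f"pics/{n}4.png",cv2.resize(bot.camera(n)[y:y+h,x:x+w,::-1],None,fx=5,fy=5,interpolation=cv2.INTER_CUBIC))
E
python3 s4.py
```

```text
False [ 0.5214 -0.2244  0.0044] [-0.4672 -0.3898  0.4202] 19.7583
```

View pics/side4.png

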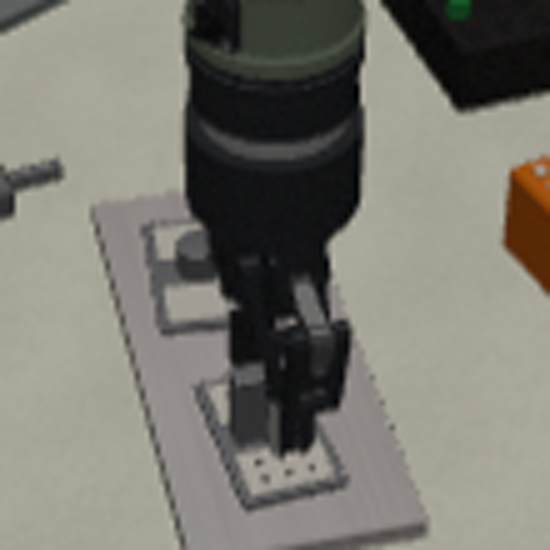

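View pics/top4.png

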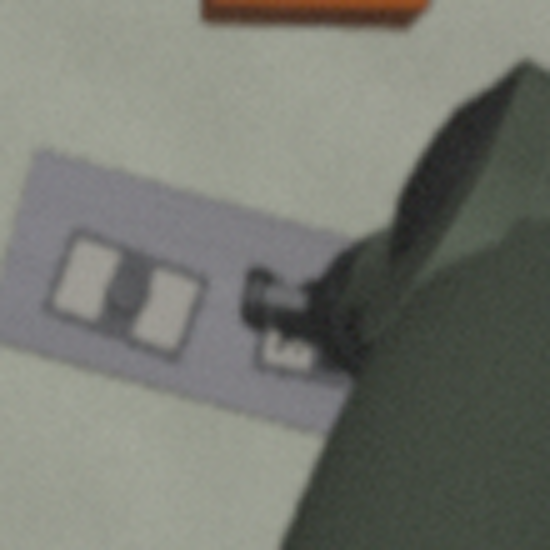

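The fingers straddle the fin with the near tip at crop (295,452), a few mm above the plate and centred on it. Closing and lifting.

```bash
cat > s5.py <<'E'
from h import *
import cv2
lx,ly,la=p[6:9]
bot.set_gripper(0.0,grasp_force=40); print("w",bot.read_gripper_width(),bot.read_ft_force(),bot.read_clock())
bot.move_linear([lx,ly,.09],speed=.12); print("w",bot.read_gripper_width(),bot.read_ft_force(),bot.read_clock())
for n in("side","top"):
    x,y,w,h=(280,170,110,110) if n=="side" else (330,160,110,110)
    cv2.imwrite(f"pics/{n}5.png",cv2.resize(bot.camera(n)[y:y+h,x:x+w,::-1],None,fx=5,fy=5,interpolation=cv2.INTER_CUBIC))
E
python3 s5.py
```

```text
w 0.1293867654790319 [-0.088  -0.1245  3.2493] 20.2917
w 0.1306789039358632 [-0.0568 -0.7308 -0.579 ] 21.1583
```

View pics/side5.png

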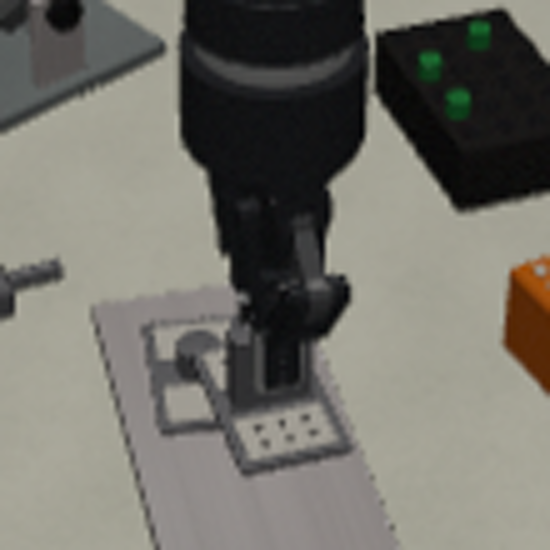

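View pics/top5.png

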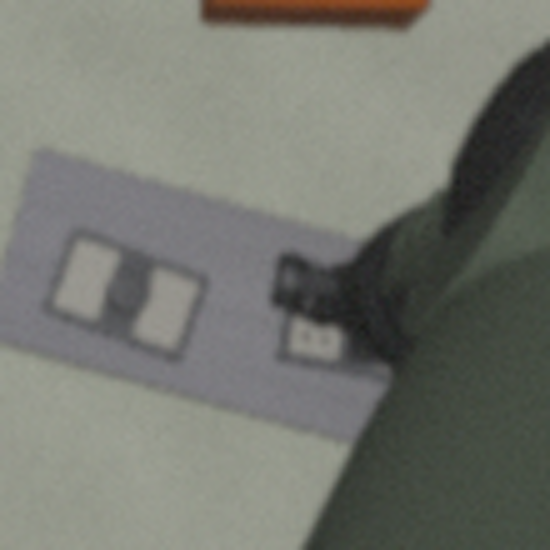

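The slide is held (opening 0.13, about 11 mm) and lifted level and square. I'll take it over, tilt it, hover above the window and check visually before pressing.

```bash
cat > pl.py <<'E'
from h import *
t=np.radians(23.5); wa=.2323; W=R.from_euler("z",wa).as_matrix()@R.from_euler("y",-t).as_matrix()
ux,uy,n=W.T; w0=np.array([.563,.2267,.0868])
def tcp(h,dx=0,dy=0): return w0+ux*dx+uy*dy+n*(h-.0076)
E
cat > s6.py <<'E'
from pl import *
import cv2
q,j,s=best(tcp(.06),uy,-n); print(s,j,tcp(.06))
a=bot.read_position(); bot.move_linear([a[0],a[1],.12],speed=.15)
bot.move_pose(tcp(.06),q); print(bot.read_clock())
bot.move_linear(tcp(.02),speed=.1); print(bot.read_clock(),bot.read_position(),tcp(.02),bot.read_gripper_width())
for m in("side","top"):
    x,y,w,h=(230,100,100,100) if m=="side" else (180,150,100,100)
    im=bot.camera(m); np.save(m+"6.npy",im)
    cv2.imwrite(f"pics/{m}6.png",cv2.resize(im[y:y+h,x:x+w,::-1],None,fx=6,fy=6,interpolation=cv2.INTER_CUBIC))
from fit import proj,shape
pl=shape["slide"]@W.T+w0+n*.025
print("slide top corners pred",((proj("side",pl,0)-[230,100]+.5)*6).round(),((proj("top",pl,0)-[180,150]+.5)*6).round())
E
python3 s6.py
```

```text
1 [ 0.2711  0.1859 -0.6909  0.2841 -0.0155  0.0355] [0.5427 0.2219 0.1349]
23.2333
23.7833 [0.5582 0.2251 0.0979] [0.5582 0.2256 0.0982] 0.13752509499578197
slide top corners pred [[245. 248.]
 [339. 308.]
 [265. 376.]
 [173. 312.]] [[170. 305.]
 [359. 267.]
 [385. 379.]
 [199. 416.]]
```

View pics/side6.png

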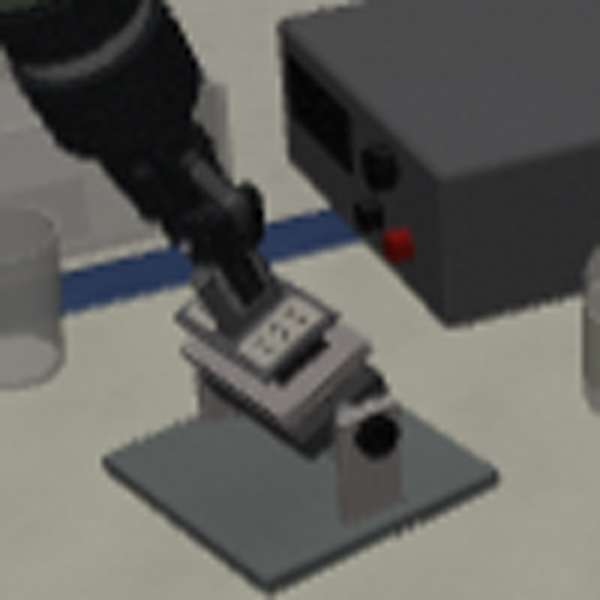

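View pics/top6.png

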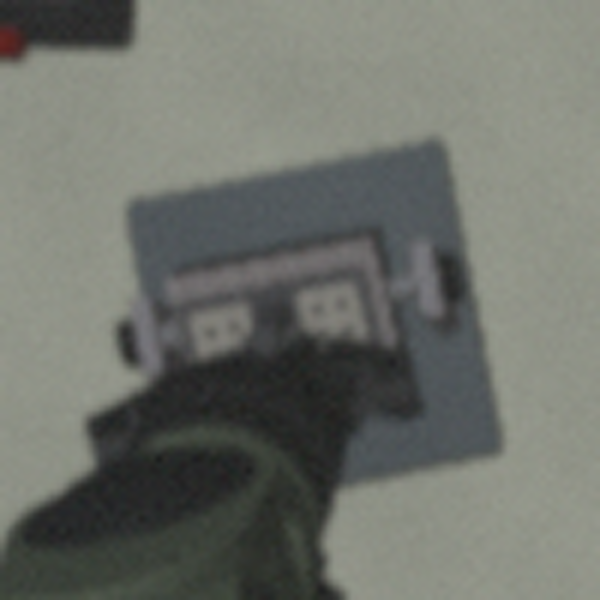

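```bash
python3 - <<'E'
from pl import *
from fit import proj,shape
import cv2
o={"side":p[14:16],"top":p[16:18]}
for m,(x,y,w,h) in {"side":(252,138,50,50),"top":(200,180,55,45)}.items():
    im=np.mean([np.load(m+"6.npy").astype(float)],0)[y:y+h,x:x+w,::-1]
    im=cv2.convertScaleAbs(im.astype(np.uint8),alpha=1.6)
    b=cv2.resize(im,None,fx=12,fy=12,interpolation=cv2.INTER_CUBIC)
    for nm,hh,col in(("slide",.025,(0,255,0)),("pla",0,(0,0,255))):
        Q=proj(m,shape[nm]@W.T+w0+n*hh,o[m]); cv2.polylines(b,[np.round((Q-[x,y]+.5)*12).astype(int)],True,col,1)
    cv2.imwrite(f"pics/{m}7.png",b)
E
```

```text
(no output)
```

View pics/side7.png

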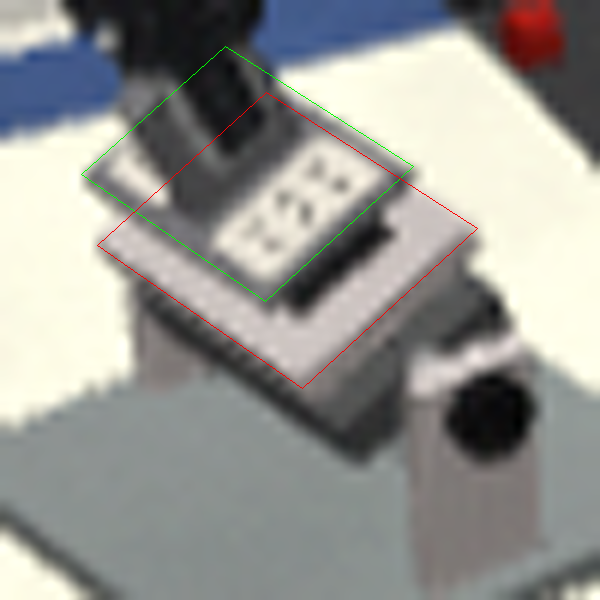

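View pics/top7.png

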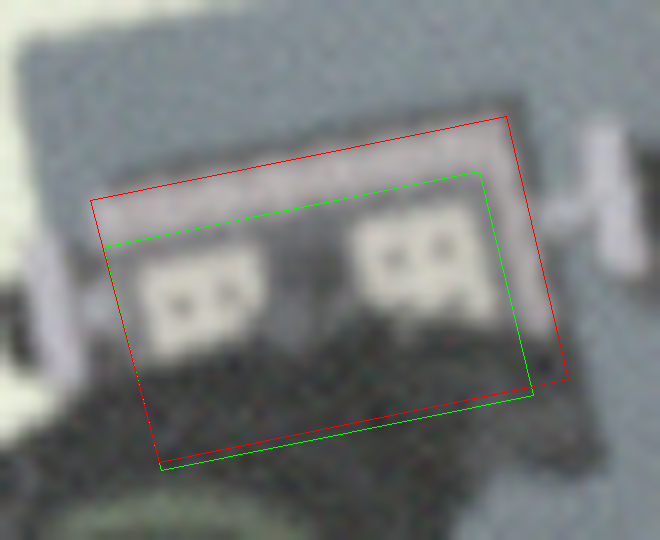

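The overlays show the slide (green) and platen (red) matching prediction within about 0.5 px, with the slide parallel and about 1 mm off towards −y. I'll correct that by 1 mm and press.

```bash
cat > s8.py <<'E'
from pl import *
dy=.001
bot.move_linear(tcp(.006,0,dy),speed=.03); bot.wait(.2)
f0=np.mean([(bot.wait(.05),bot.read_ft_force())[1] for _ in range(6)],0); print(f0,f0@n)
hit=bot.move_linear(tcp(-.010,0,dy),speed=.01,until_force=4.0)
a=np.array(bot.read_position()); print(hit,"h",(a-tcp(0))@n,bot.read_clock())
fs=[]
for _ in range(6): bot.wait(.05); fs.append(np.array(bot.read_ft_force()))
f=np.mean(fs,0)-f0; print("f",f,"fn",f@n,"m",bot.read_moment(),bot.read_gripper_width())
np.save("f0.npy",f0)
E
python3 s8.py
```

```text
[-0.1314  0.1539 -0.7077] -0.6121310859394854
True h -0.0003935423617028647 25.8083
f [ 0.4265 -0.2168  5.386 ] fn 4.793681130420018 m [-0.0067 -0.0859 -0.008 ] 0.13197960388249247
```

```bash
cat > s9.py <<'E'
from pl import *
import cv2
dy=.001; f0=np.load("f0.npy"); h=(np.array(bot.read_position())-tcp(0))@n
for k in(.0015,.003):
    bot.move_linear(tcp(h-k,0,dy),speed=.01)
    fs=[]
    for _ in range(8): bot.wait(.05); fs.append(np.array(bot.read_ft_force()))
    f=np.mean(fs,0)-f0; a=np.array(bot.read_position()); print(k,"h",(a-tcp(0))@n,"lat",(a-tcp(0))@ux,(a-tcp(0))@uy,"f",f,"fn",f@n,"m",bot.read_moment(),bot.read_gripper_width(),bot.read_clock())
    if f@n>10: break
from fit import proj,shape
o={"side":p[14:16],"top":p[16:18]}
for m,(x,y,w,hh) in {"side":(252,138,50,50),"top":(200,180,55,45)}.items():
    im=np.mean([bot.camera(m).astype(float) for _ in range(4)],0)[y:y+hh,x:x+w,::-1]
    b=cv2.resize(cv2.convertScaleAbs(im,alpha=1.6),None,fx=12,fy=12,interpolation=cv2.INTER_CUBIC)
    for nm,zz,col in(("slide",.0,(0,255,0)),("pla",-.005,(0,0,255))):
        Q=proj(m,shape[nm]@W.T+w0+n*zz,o[m]); cv2.polylines(b,[np.round((Q-[x,y]+.5)*12).astype(int)],True,col,1)
    cv2.imwrite(f"pics/{m}9.png",b)
print(bot.read_clock())
E
python3 s9.py
```

```text
0.0015 h -0.0018385390380726042 lat -0.00015865728001593363 0.000985610052615095 f [-0.3669 -0.6375  5.6735] fn 5.403816459962904 m [-0.031  0.22   0.047] 0.13485945267933183 26.8333
0.003 h -0.003242036010807368 lat -0.00011681102392547299 0.0010075072293581602 f [-0.9499 -0.5859  6.8917] fn 6.742520410906035 m [-0.094   0.2703 -0.0409] 0.12781574046803273 27.5333
27.9333
```

View pics/side9.png

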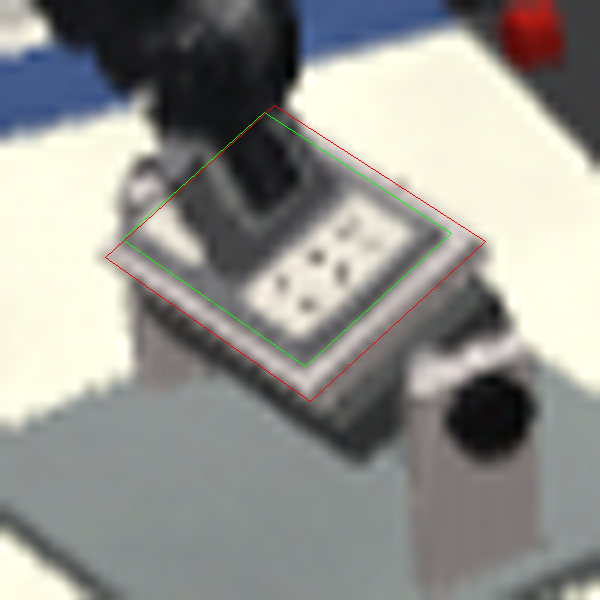

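View pics/top9.png

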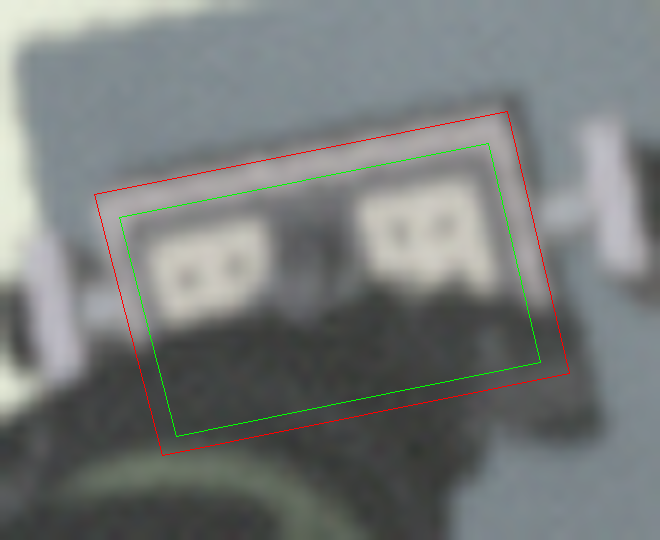

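```bash
python3 - <<'E'
from pl import *
F=[];M=[]
for _ in range(12): bot.wait(.04); F.append(bot.read_ft_force()); M.append(bot.read_moment())
F=np.array(F)-np.load("f0.npy");M=np.array(M)
print("F",F.mean(0),F.std(0),"n,x,y",F.mean(0)@W[:,2],F.mean(0)@ux,F.mean(0)@uy); print("M",M.mean(0),M.std(0),"about uy",M.mean(0)@uy)
q=bot.read_tool_rot(); T=R.from_quat(np.r_[q[1:],q[0]]).as_matrix()
print("approach vs n deg",np.degrees(np.arccos(-T[:,1]@n)),bot.read_clock(),bot.read_joint_efforts())
E
```

```text
F [-1.1526 -0.7737  6.7141] [0.4682 0.2657 0.6099] n,x,y 6.675497891430019 1.4852848411419446 -0.48752259401751846
M [-0.0598  0.2511  0.0011] [0.0255 0.0349 0.0199] about uy 0.2581440574963157
approach vs n deg 0.12207933355284407 28.4333 [ -0.0034 -36.218   20.2271  -2.9129  -0.0256  -0.0055]
```

Force is steady at 6.7 N, which implies about 4 mm of platen travel. I'll add 0.8 mm for margin, do a final check and hand in.

```bash
python3 - <<'E'
from pl import *
bot.move_linear(tcp(-.0042,0,.001),speed=.01); bot.wait(.4)
F=[];v=[]
for _ in range(10): bot.wait(.05); F.append(bot.read_ft_force())
F=np.mean(F,0)-np.load("f0.npy"); a=np.array(bot.read_position())
print("fn",F@n,"h",(a-tcp(0))@n,"w",bot.read_gripper_width(),np.abs(bot.read_joint_vel()).max(),bot.read_clock())
if 6<F@n<15: bot.close_job(); print("closed")
E
```

```text
fn 7.403197889652942 h -0.004082906475298761 w 0.12998323605064252 0.0018332826772358315 29.5833
the job is handed in; nothing more can be done
closed
```

I picked up the finned slide by its fin, tilted it to about 23.5°, and pressed it centred on the window. I then handed the job in at 29.6 s, still gripping the fin and holding the press.

**Last checks**
- **Press:** the force was a steady 7.4 N along the platen's normal. By the spring figures given, that is about 4.9 mm of travel, which I did not measure directly.
- **Grip and motion:** the gripper opening was 0.13 (about 11 mm, so the fin is held), and the joints were practically still.
- **Position:** overlays on both camera pictures, taken 0.8 mm before the final press, put the slide within about 1–2 mm of centre with its edges parallel. I did not go near the blank or the bystanders after the grasp, but took no final picture of them.

**What disagreed**
- **Fingertip offset:** the fingertips turned out to be about 24 mm behind the reported TCP. My first two touch probes missed for that reason, and a second pair made contact. I compensated for the offset, and the hover picture confirmed the result.
- **Probing the platen:** the contact probes reached 4–4.6 N, so they briefly pushed the platen in by 1–2 mm. I used them to measure the tilt, about 23.3–23.9° against 23.2° from the images. A separate, finer image fit did not settle, so I dropped it.
- **Moment reading:** it was about 0.26 N m about the tilt axis. I had no free-air reference for it in the tilted pose, so it neither confirms nor rules out that the slide lies flush. That rests on the measured tilt and the pictures.

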